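Billet in the V-blocks, gauge arm held at the cut mark

ROBOT

A 7-joint arm with a two-finger parallel gripper is mounted at the origin on the work surface. World frame = base frame: x ahead of the robot, y to its left, z up, the work surface at z = 0. Lengths are in m, angles in degrees, forces in N, time in s.
With the tool pointing down it reaches from about 0.425 to 0.95 m from the base axis. Payload 4.7 kg.
Tool frame: the origin (TCP) lies between the finger pads; the fingertips stand 14 mm ahead of it and the grasp point (between the pads) lies 5 mm behind it; z points along the fingers, y is the line along which they close (so a half turn about z gives the same grasp; the last joint's range is limited). The gripper opens to 87 mm and grips with 3 to 60 N. Pads are 19 mm wide; open, the fingers measure 117 mm over their backs; the gripper's body (75 mm by 190 mm) begins 51 mm behind the grasp point.
Start: joints at [-78.088, 26.849, -2.785, 87.806, 1.381, 65.374, -4.715], TCP at [0.158, 0.656, 0.237] pointing down, gripper open.
Joint ranges: [-148.3, 148.3], [-19.14, 114.17], [-79.39, 73.82], [5.75, 140.21], [-59.74, 239.74], [12.07, 113.84], [-152.46, 152.46]. Speed limits (degrees/s): [147.25, 147.25, 180, 180, 180, 180, 180].

INTERFACE

Orientations are given as a 3x3 rotation matrix whose columns are the frame's x, y, z axes.
In Python, from station import * gives the robot as it stands.
- The arm moves only by the shell command python3 -m inch 'ROWS' [OPENING] [FORCE]. ROWS is JSON, a list of rows, each an object of numbers: "dx", "dy", "dz": the shift along the tool's x, y, z in m; "rx", "ry", "rz": the turn, a rotation vector about the tool's x, y, z in degrees. In form: [{"dx": .., "dy": .., "dz": .., "rx": .., "ry": .., "rz": ..}, ...]. A call has 1 to 20 rows; each row is the pose to reach, as a shift and turn from the pose commanded when the call began, along the tool's axes at that moment; what a row does not reach only later rows make up. A row lasts 1/12 s, in which the tool goes at most 41.7 mm and 7.16 degrees, less where a joint would pass 70% of its speed; a pose out of reach is approached as far as the arm can. A call with a gripper value outside its range is refused whole. OPENING is the finger opening in m, from 0 to 0.087, set as the call begins (- or left out, the last holds). The fingers move at their own pace and stop on an object; FORCE is the grip in N (left out, the last holds). Time passes only in rows, so rows that repeat a pose let the fingers close. It gives the time, the measured TCP pose, the force, the opening and the grip force at its end, in the units of the state.
- sense(): the state, without advancing time (a new reading comes with each control period).
- grab_frame(name): name is "scene" or "top" or "wrist"; returns the picture (420x560x3 uint8, red, green, blue); there is no depth.
- camera_info(name): a dict with "intrinsics" (3x3 intrinsics, pixels), "D" ([k1, k2, p1, p2, k3] as OpenCV has them; the pictures are not rectified), "R" (3x3) and "t" (3): a world point X has camera coordinates R X + t; the wrist camera has in their place "hand_eye" (4x4, takes a point from camera to tool coordinates, whose origin is the TCP and whose axes are the flange's). Camera axes: x right, y down, z forward; pixel columns grow to the right and rows downward; lengths in m; the calibration is good to about 2 mm. A picture is of the moment at which its call begins: read the wrist's pose just before it. camera_info takes no time and is no camera call.
- close_job(): hands the job in; it is judged then, once.
Trained networks look in the newest picture that a camera, given by its name, has taken for a name from the list of things; names that differ only in an ending like _2 or _b are one class to them, and where a whole thing is asked for, a point or a joint stands for the part that bears it (a point fixed in the world has none). Each returns a list of dicts, best first, with "conf" (0 to 1); they miss things now and then, are a little off and sometimes report something else, mostly with a low value. They report only what shows in the picture. A call takes as long as a camera call. They do not tell look-alikes from the thing itself.
- find_in(query, camera): "centre" ([x, y, z] in m, in the coordinates of the camera as it stood for that picture, good to about 4 mm: the middle of the surface that is visible of it).
The state is a dict: "clock": time; "joints": joint angles; "joint_velocities": joint speeds; "joint_efforts": joint torques, N m; "ee_pos": TCP position; "tcp_rot": TCP orientation; "force": force on the tool from outside, world axes, zero at the start; "moment": the same for the moment, N m; "gripper_width": finger opening in m; "finger_force": force on a finger pad.
Only numpy, scipy, OpenCV 4.12 (cv2) and the standard library are available. Lean on these libraries where they do the work, as an engineer would, in place of code of your own. Each camera call takes 0.05 s, during which the arm holds its last target. There are 200 camera calls.

TASK

Set up the cut on the measuring jig: lay the loose eight-sided wooden billet along the jig's two V-blocks with its end up against the steel end stop, and let go of it. Then take the telescoping gauge arm by its upright grip, squeeze in the lock button on the side of the grip to free the arm, draw the arm out until its pointer stands at the one long mark of the scale, and finish while still holding it there with the button squeezed (it springs back if let go). Leave the square block, the mallet and the pointed offcut where they are, and keep the billet seated.

Things in the scene. Friction and masses are not known exactly. Their poses are not given: they have to be found in the camera images.
- jig: Green cast measuring jig fixed to the bench; place and yaw vary. Origin on the bench; +y is the way the arm draws out, +x goes across from the arm to the V-blocks (about away from the robot), z up. Base plate 12 mm thick, x -37 to 160, y -305 to 100 mm. Aluminium tube along y at x 0, y -300 to -135, 48 mm high. White scale along y at x 39 to 63, 43 mm high: ticks each 20 mm, one long mark.
- seat (a point): Fixed to the jig (x 105, y -10, z 45 mm; axes as the jig's): centre of the billet once seated against the stop, along the jig's y. Aluminium V-blocks at jig y -60 and 40, each 20 mm long, 52 mm wide at the foot, arms rising outwards to 27 mm each side (68 mm over all) and below the billet's axis + 1 mm; finger room between them (y -50 to 30) down to the 12 mm plate.
- end_stop (a point): Middle of the steel end stop's face (44 mm wide, top 52 mm above the bench), at jig x 105, y -95 mm; the face looks along the jig's +y, towards the billet.
- billet: Loose pale wooden billet, a regular eight-sided prism 40 mm across flats, 170 mm long, 0.11 to 0.22 kg, lying on a flat on the bench. Its x axis is its length; origin at the middle of its underside. Either end may go to the stop. Laid in with the same flat down, its lower slanted flats fit the V-blocks.
- billet_mid (a point): Centre of the billet, 20 mm above its underside.
- gauge_arm (a joint): How far the telescoping arm is drawn out along the jig's +y, in m: 0 home, 0.15 at most. Starts at 0, locked by a bolt in the head behind a fixed catch (at jig x 26, y -66, 37 mm high); free only while the lock button is in by 3.5 mm or more. A spring draws it home, 2 N at 0 to 5 N at 0.15. The pointer stands at the long mark at 0.125.
- grip: Grey head at the end of the arm, moving with it; axes as the jig's, origin at bench height at jig x 0, y -120 mm + the arm's value. A block 32 mm wide, y -12 to 58, top 48 mm above the bench, with the upright grip on it. A steel rod 6 mm thick runs from its origin line across to x 131, 72 mm above the bench (at home it is 25 mm behind the stop's face), carrying the pointer.
- grip_mid (a point): Where to pinch: middle of the upright grip, 74 mm above the bench (x 0, y 45 mm of the head). The grip is 22 x 22 mm, top 93 mm above the bench, free on all sides down to 48 mm. Close the fingers along the jig's x axis so that one pad presses the button: 28 mm wide over the button when out, 23 mm when pressed in.
- lock (a joint): Travel of the black lock button on the grip's +x side (18 mm wide, 62 to 88 mm above the bench), in m: 0 out (6 mm proud), 0.005 fully in. Spring 2.4 N at first to 6.4 N fully in, pressed towards the jig's -x; a grip of 20 to 30 N holds it in and carries the arm.
- pointer (a point): Lower end of the pointer blade, 45 mm above the bench; its y in the jig's frame is what is read on the scale.
- long_mark (a point): Middle of the one long mark on the scale rule, fixed to the jig at y 5 mm (100 mm from the end stop's face), 43 mm above the bench. The pointer is at the mark when both have the same y in the jig's frame.
- stick: Bystander: darker square wooden block 110 x 50 x 50 mm, lying along its x; origin at the middle of its underside. It and the billet may have changed places.
- mallet: Bystander: round carver's mallet standing on its head, head 84 mm in diameter and 95 mm high, handle on top to 200 mm; origin at the middle of its underside.
- offcut: Bystander: wooden offcut, base 75 x 60 x 22 mm with a point on it to 85 mm; origin at the middle of its underside.
Things that resemble listed ones, but are neither listed nor needed, are in the scene too. What is shaped like the billet but blue or red is not meant.

How it is judged:
By the outcome, as a careful person would: the job done as asked, in the order asked, and still so for the second after the job is handed in, while the arm keeps its last pose, push and grip.
It also fails if it takes over 53 s, if anything falls off the work surface, if the arm or the gripper's body presses on something with over 40 N, if the wrist force passes 120 N, or if a joint passes its speed limit or range.

## Working session

There is one attempt and no reset: what is moved stays moved. The work goes in short steps, Python scripts to look and compute and a shell command to move; the robot and the scene stay as the last step left them, time stands still between calls to the robot, and variables do not carry over. Pictures are saved under pics/ and viewed, at most 13 in all, crops included, and the job is handed in when it is done.

```bash
mkdir -p pics; ls
cat > h.py <<'E'
from station import *
import numpy as np, cv2
def w(cam,c):
    i=camera_info(cam)
    if cam=='wrist':
        s=sense();H=np.array(i['hand_eye']);p=H[:3,:3]@c+H[:3,3]
        return np.array(s['tcp_rot'])@p+np.array(s['ee_pos'])
    R=np.array(i['R']);return R.T@(np.array(c)-np.array(i['t']))
def camRt(cam):
    i=camera_info(cam)
    if cam=='wrist':
        s=sense();H=np.array(i['hand_eye']);T=np.eye(4);T[:3,:3]=s['tcp_rot'];T[:3,3]=s['ee_pos'];M=np.linalg.inv(T@H);return M[:3,:3],M[:3,3]
    return np.array(i['R']),np.array(i['t'])
def px2w(cam,px,z):
    i=camera_info(cam);R,t=camRt(cam)
    p=cv2.undistortPoints(np.array([[px]],float),np.array(i['intrinsics']),np.array(i['D']))[0,0]
    d=R.T@np.array([p[0],p[1],1]);o=-R.T@t
    return o+d*(z-o[2])/d[2]
def w2px(cam,X):
    i=camera_info(cam);R,t=camRt(cam)
    return cv2.projectPoints(np.array(X,float).reshape(-1,1,3),cv2.Rodrigues(R)[0],t,np.array(i['intrinsics']),np.array(i['D']))[0].reshape(-1,2)
E
python3 - <<'E'
from h import *
np.set_printoptions(precision=3,suppress=True)
for c in ['top','scene']:
    f=grab_frame(c);cv2.imwrite(f'pics/{c}0.png',cv2.resize(f[:,:,::-1],(800,600)))
    for q in ['jig','billet','grip','end_stop','stick','mallet','offcut','pointer','lock']:
        try: print(c,q,[(round(d['conf'],2),w(c,d['centre']),w2px(c,w(c,d['centre']))[0].round()) for d in find_in(q,c)][:4])
        except Exception as e: print(q,e)
print(sense()['tcp_rot'],sense()['clock'])
E
```

```text
pics
top jig [(0.34, array([ 0.682, -0.286,  0.019]), array([404., 150.]))]
top billet [(0.96, array([0.351, 0.499, 0.039]), array([145., 264.])), (0.86, array([0.354, 0.199, 0.036]), array([247., 261.])), (0.69, array([0.494, 0.338, 0.037]), array([201., 215.])), (0.68, array([0.565, 0.553, 0.035]), array([130., 193.]))]
top grip [(0.82, array([ 0.532, -0.029,  0.048]), array([323., 199.]))]
top end_stop [(0.58, array([0.566, 0.019, 0.012]), array([306., 190.]))]
top stick [(0.68, array([0.565, 0.021, 0.013]), array([306., 190.])), (0.61, array([ 0.485, -0.362,  0.054]), array([439., 212.]))]
top mallet [(0.67, array([0.668, 0.354, 0.098]), array([191., 153.]))]
top offcut [(0.97, array([ 0.685, -0.289,  0.019]), array([405., 149.])), (0.53, array([ 0.531, -0.029,  0.043]), array([323., 199.]))]
top pointer [(0.74, array([ 0.537, -0.033,  0.051]), array([325., 197.]))]
top lock []
scene jig [(0.9, array([0.6  , 0.038, 0.016]), array([261., 231.]))]
scene billet [(0.96, array([0.356, 0.511, 0.04 ]), array([423., 286.])), (0.93, array([0.508, 0.358, 0.039]), array([346., 275.])), (0.87, array([0.37 , 0.214, 0.043]), array([353., 227.])), (0.72, array([0.577, 0.566, 0.037]), array([375., 337.]))]
scene grip [(0.87, array([ 0.544, -0.001,  0.064]), array([269., 206.])), (0.68, array([0.598, 0.038, 0.018]), array([262., 230.]))]
scene end_stop [(0.71, array([0.594, 0.037, 0.019]), array([262., 229.]))]
scene stick [(0.73, array([ 0.495, -0.348,  0.044]), array([231., 155.]))]
scene mallet [(0.68, array([0.692, 0.376, 0.095]), array([296., 294.]))]
scene offcut [(0.61, array([ 0.694, -0.275,  0.024]), array([191., 189.])), (0.34, array([0.547, 0.   , 0.065]), array([268., 206.]))]
scene pointer [(0.68, array([ 0.547, -0.001,  0.065]), array([268., 206.]))]
scene lock [(0.73, array([0.599, 0.037, 0.017]), array([261., 230.]))]
[[-0.972  0.235  0.   ]
 [ 0.235  0.972  0.   ]
 [ 0.     0.    -1.   ]] 1.0
```

View pics/top0.png

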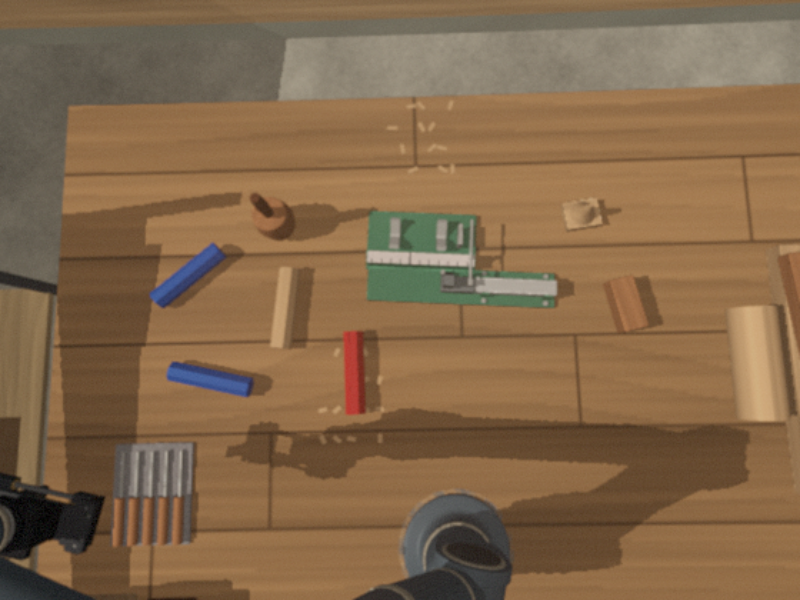

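View pics/scene0.png

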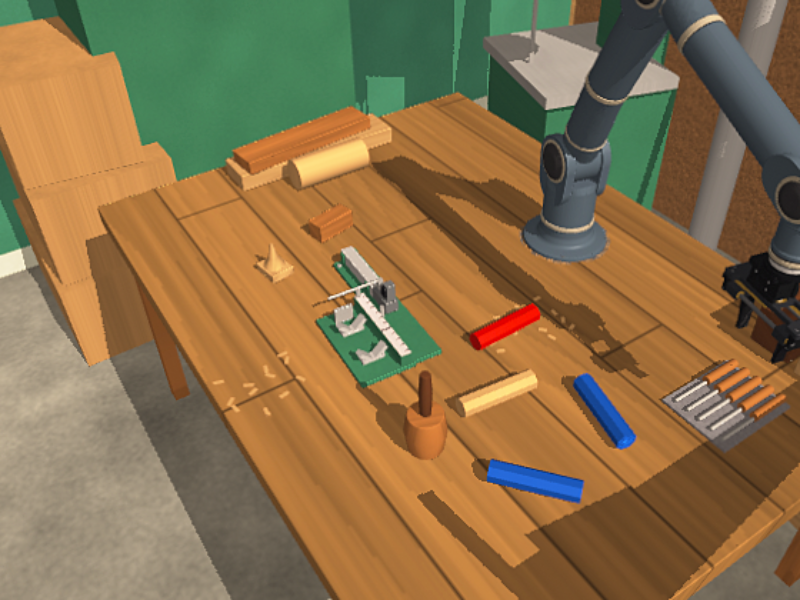

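The top picture shows the jig at (460,258). The eight-sided candidates are pale (284,307), red (354,372) and blue (188,275) and (210,380). The big pale cylinder at (757,362) is too large, and the square block at (628,303) is darker. Only the pale piece at (284,307) fits the billet. I'll compute the rough poses and look from close by.

Run:
```python
from h import *
np.set_printoptions(precision=4,suppress=True)
print(camera_info('wrist')['hand_eye'])
k=.7
a=px2w('top',(286*k,267*k),.035);b=px2w('top',(283*k,347*k),.035)
print('billet',a,b,np.linalg.norm(a-b),(a+b)/2)
for n,p,z in [('pl',(369,211),.012),('pr',(477,214),.012),('pbl',(367,300),.012),('pbr',(556,306),.012)]: print(n,px2w('top',(p[0]*k,p[1]*k),z))
s=sense();T=np.array(s['tcp_rot']);print(T.T@(np.array([.45,.335,.26])-s['ee_pos']))
```

```text
[[-0.0008 -0.9607 -0.2775  0.0765]
 [ 1.     -0.0009  0.0001  0.0009]
 [-0.0004 -0.2775  0.9607 -0.1489]
 [ 0.      0.      0.      1.    ]]
billet [0.5798 0.3402 0.035 ] [0.411  0.3451 0.035 ] 0.16886969277773994 [0.4954 0.3427 0.035 ]
pl [0.7042 0.1643 0.012 ]
pr [ 0.6911 -0.0708  0.012 ]
pbl [0.5082 0.1712 0.012 ]
pbr [ 0.4859 -0.2295  0.012 ]
[-0.3589 -0.2438 -0.0234]
```

```bash
python3 -m inch '[{"dx":-0.03,"dy":-0.02,"rz":-3},{"dx":-0.065,"dy":-0.043,"rz":-6},{"dx":-0.1,"dy":-0.065,"rz":-9},{"dx":-0.133,"dy":-0.088,"rz":-12},{"dx":-0.166,"dy":-0.111,"rz":-12},{"dx":-0.2,"dy":-0.133,"rz":-12},{"dx":-0.233,"dy":-0.156,"rz":-12},{"dx":-0.266,"dy":-0.179,"rz":-12},{"dx":-0.3,"dy":-0.201,"rz":-12},{"dx":-0.333,"dy":-0.224,"rz":-12},{"dx":-0.355,"dy":-0.24,"rz":-12},{"dx":-0.359,"dy":-0.244,"rz":-12},{"dx":-0.359,"dy":-0.244,"rz":-12}]' 0.087 20
python3 - <<'E'
from h import *
np.set_printoptions(precision=4,suppress=True)
f=grab_frame('wrist');cv2.imwrite('pics/w1.png',cv2.resize(f[:,:,::-1],(800,600)))
np.save('w1.npy',f)
print([(d['conf'],w('wrist',d['centre'])) for d in find_in('billet','wrist')]);print(sense()['tcp_rot'])
E
```

```text
[(0.85, array([0.342 , 0.5176, 0.0361]))]
[[-0.9721  0.2346 -0.    ]
 [ 0.2346  0.9721  0.0001]
 [ 0.      0.0001 -1.    ]]invalid input
```

View pics/w1.png

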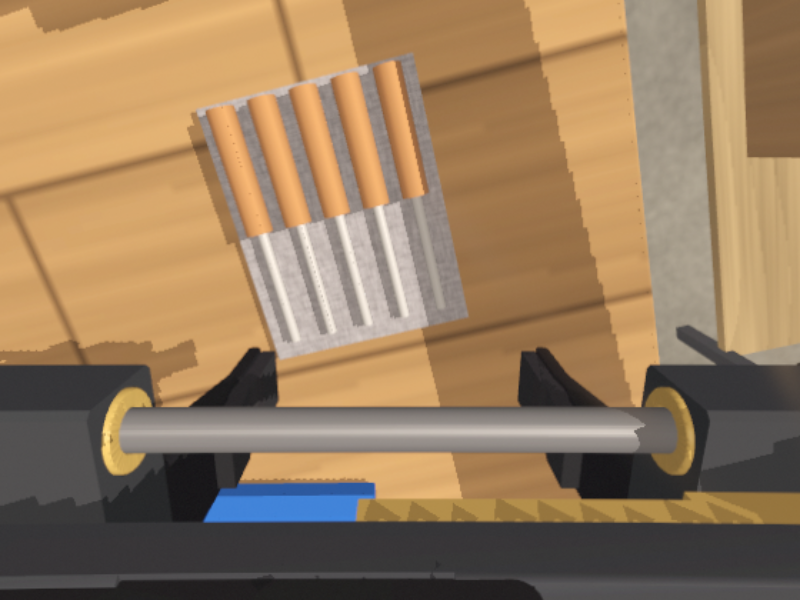

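The wrist view shows the chisel tray, so the arm has not moved: the rows were refused. I'll give all six keys.

```bash
python3 -m inch '[{"dx":-0.02,"dy":-0.01,"dz":0,"rx":0,"ry":0,"rz":-3},{"dx":-0.054,"dy":-0.025,"dz":0,"rx":0,"ry":0,"rz":-6},{"dx":-0.09,"dy":-0.042,"dz":0,"rx":0,"ry":0,"rz":-9},{"dx":-0.126,"dy":-0.058,"dz":0,"rx":0,"ry":0,"rz":-12},{"dx":-0.162,"dy":-0.075,"dz":0,"rx":0,"ry":0,"rz":-12},{"dx":-0.198,"dy":-0.091,"dz":0,"rx":0,"ry":0,"rz":-12},{"dx":-0.234,"dy":-0.108,"dz":0,"rx":0,"ry":0,"rz":-12},{"dx":-0.27,"dy":-0.125,"dz":0,"rx":0,"ry":0,"rz":-12},{"dx":-0.306,"dy":-0.141,"dz":0,"rx":0,"ry":0,"rz":-12},{"dx":-0.342,"dy":-0.158,"dz":0,"rx":0,"ry":0,"rz":-12},{"dx":-0.378,"dy":-0.174,"dz":-0.02,"rx":0,"ry":0,"rz":-12},{"dx":-0.414,"dy":-0.191,"dz":-0.02,"rx":0,"ry":0,"rz":-12},{"dx":-0.448,"dy":-0.207,"dz":-0.02,"rx":0,"ry":0,"rz":-12},{"dx":-0.464,"dy":-0.214,"dz":-0.02,"rx":0,"ry":0,"rz":-12},{"dx":-0.465,"dy":-0.215,"dz":-0.02,"rx":0,"ry":0,"rz":-12}]' 0.087 20
python3 - <<'E'
from h import *
np.set_printoptions(precision=4,suppress=True)
f=grab_frame('wrist');cv2.imwrite('pics/w2.png',cv2.resize(f[:,:,::-1],(800,600)))
print([(d['conf'],w('wrist',d['centre'])) for d in find_in('billet','wrist')]);print(sense()['tcp_rot'])
E
```

```text
clock: 2.35
ee_pos: [0.5645, 0.3326, 0.2566]
tcp_rot: [[-0.999, 0.036, 0.003], [0.036, 0.999, -0.002], [-0.003, -0.002, -1.0]]
force: [0.5, 0.1, 0.5]
gripper_width: 0.0869
finger_force: 0.0
[(0.86, array([0.4764, 0.3548, 0.0407])), (0.8, array([0.4106, 0.219 , 0.0399])), (0.6, array([0.5557, 0.5586, 0.0364]))]
[[-0.9996  0.0292 -0.0006]
 [ 0.0292  0.9996  0.0002]
 [ 0.0006  0.0002 -1.    ]]
```

View pics/w2.png

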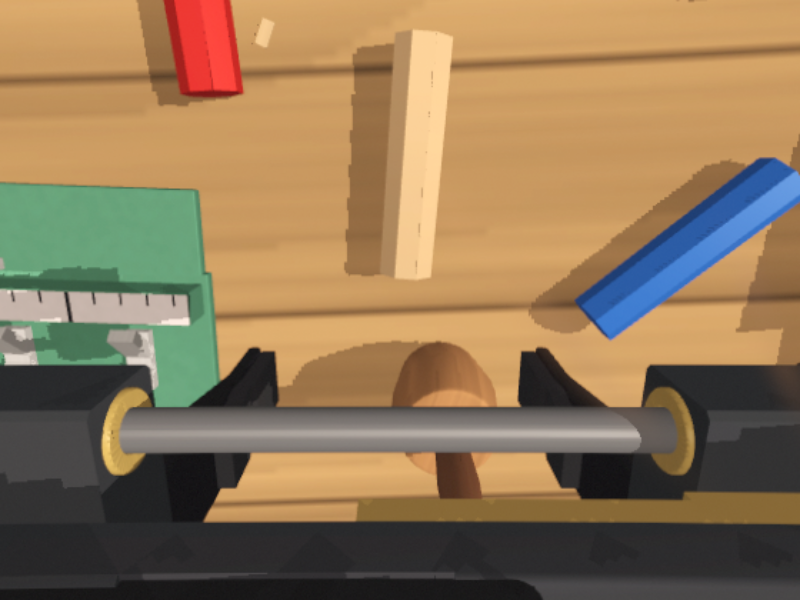

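Close view: the pale eight-sided billet runs from (400,32) to (410,279). Red is at (205,50) and blue at (690,250), so it is the only pale one. I'll fit a prism model to its silhouette.

```bash
cat > fit.py <<'E'
from h import *
from scipy.optimize import minimize
def prism(x,y,yaw):
    r=.02/np.cos(np.pi/8);a=np.pi/8+np.arange(8)*np.pi/4
    P=np.array([[s*.085,r*np.cos(t),.02+r*np.sin(t)] for s in(-1,1) for t in a])
    c,s=np.cos(yaw),np.sin(yaw);return P@np.array([[c,s,0],[-s,c,0],[0,0,1]])+[x,y,0]
def fit(f,p0,cam='wrist',z0=0):
    h=cv2.convexHull(w2px(cam,prism(*p0)+[0,0,z0]).astype(np.float32))
    m=np.full(f.shape[:2],cv2.GC_BGD,np.uint8);
    t=np.zeros_like(m);cv2.fillConvexPoly(t,h.astype(np.int32),1)
    m[cv2.dilate(t,np.ones((25,25)))>0]=cv2.GC_PR_BGD;m[t>0]=cv2.GC_PR_FGD;m[cv2.erode(t,np.ones((17,17)))>0]=cv2.GC_FGD
    cv2.grabCut(np.ascontiguousarray(f[:,:,::-1]),m,None,np.zeros((1,65)),np.zeros((1,65)),6,cv2.GC_INIT_WITH_MASK)
    fg=((m==1)|(m==3)).astype(np.uint8)
    def cost(p):
        t=np.zeros_like(fg);q=cv2.convexHull(w2px(cam,prism(p[0],p[1],p[2])+[0,0,z0]).astype(np.float32))
        cv2.fillConvexPoly(t,(q*16).round().astype(np.int32),255,cv2.LINE_AA,4)
        return np.abs(t/255.-fg).sum()/fg.sum()
    r=minimize(cost,p0,method='Nelder-Mead',options=dict(initial_simplex=np.array(p0)+np.array([[0,0,0],[.01,0,0],[0,.01,0],[0,0,.06]])))
    return r.x,r.fun,fg
E
python3 - <<'E'
from fit import *
np.set_printoptions(precision=4,suppress=True)
f=grab_frame('wrist')
p,c,fg=fit(f,[.487,.35,-.03]);print(p,np.degrees(p[2]),c)
o=f[:,:,::-1].copy();
cv2.polylines(o,[cv2.convexHull(w2px('wrist',prism(*p)).astype(np.float32)).astype(np.int32)],True,(255,0,255),1)
cs,_=cv2.findContours(fg,0,1);cv2.drawContours(o,cs,-1,(0,255,0),1)
cv2.imwrite('pics/w3.png',cv2.resize(o[:280,200:400],None,fx=2,fy=2))
s=sense();print(s['ee_pos'],np.array(s['tcp_rot']))
E
```

```text
[ 0.4938  0.3489 -0.1068] -6.116940644791682 0.039657163478888494
[0.559  0.339  0.2563] [[-0.9997  0.0264 -0.0011]
 [ 0.0264  0.9997  0.0008]
 [ 0.0012  0.0008 -1.    ]]
```

View pics/w3.png

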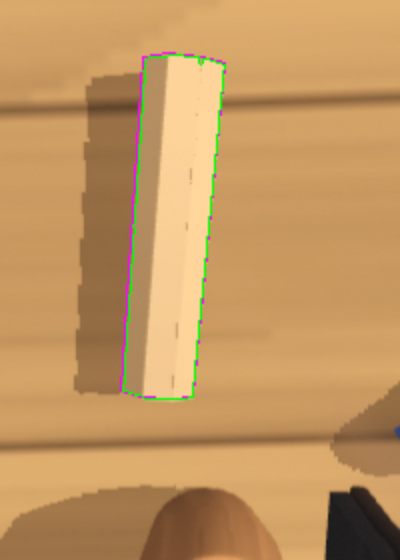

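The silhouette fit matches well: billet centre at (0.494, 0.349), yaw -6.1°. Grasping it now.

```bash
python3 -m inch '[{"dx":0.03,"dy":0.004,"dz":0.015,"rx":0,"ry":0,"rz":2.3},{"dx":0.058,"dy":0.008,"dz":0.04,"rx":0,"ry":0,"rz":4.6},{"dx":0.0654,"dy":0.0082,"dz":0.075,"rx":0,"ry":0,"rz":4.6},{"dx":0.0654,"dy":0.0082,"dz":0.11,"rx":0,"ry":0,"rz":4.6},{"dx":0.0654,"dy":0.0082,"dz":0.145,"rx":0,"ry":0,"rz":4.6},{"dx":0.0654,"dy":0.0082,"dz":0.18,"rx":0,"ry":0,"rz":4.6},{"dx":0.0654,"dy":0.0082,"dz":0.21,"rx":0,"ry":0,"rz":4.6},{"dx":0.0654,"dy":0.0082,"dz":0.23,"rx":0,"ry":0,"rz":4.6},{"dx":0.0654,"dy":0.0082,"dz":0.238,"rx":0,"ry":0,"rz":4.6},{"dx":0.0654,"dy":0.0082,"dz":0.238,"rx":0,"ry":0,"rz":4.6},{"dx":0.0654,"dy":0.0082,"dz":0.238,"rx":0,"ry":0,"rz":4.6}]' 0.087 20
python3 -c "
from h import *
s=sense();print(s['ee_pos'],np.array(s['tcp_rot']).round(4).tolist())"
```

```text
clock: 3.42
ee_pos: [0.4943, 0.3496, 0.0193]
tcp_rot: [[-0.994, 0.105, 0.0], [0.105, 0.994, 0.001], [-0.0, 0.001, -1.0]]
force: [0.5, -0.4, -0.3]
gripper_width: 0.0871
finger_force: 0.0
[0.4942972  0.34961157 0.01927314] [[-0.9944, 0.1055, 0.0003], [0.1055, 0.9944, 0.0012], [-0.0002, 0.0012, -1.0]]
```

```bash
python3 -m inch '[{"dx":0,"dy":0,"dz":-0.03,"rx":0,"ry":0,"rz":0},{"dx":0,"dy":0,"dz":-0.07,"rx":0,"ry":0,"rz":0},{"dx":0,"dy":-0.01,"dz":-0.11,"rx":0,"ry":0,"rz":-3},{"dx":-0.016,"dy":-0.03,"dz":-0.14,"rx":0,"ry":0,"rz":-3},{"dx":-0.035,"dy":-0.055,"dz":-0.165,"rx":0,"ry":0,"rz":-3},{"dx":-0.056,"dy":-0.08,"dz":-0.19,"rx":0,"ry":0,"rz":-3},{"dx":-0.078,"dy":-0.105,"dz":-0.21,"rx":0,"ry":0,"rz":-3},{"dx":-0.1,"dy":-0.13,"dz":-0.23,"rx":0,"ry":0,"rz":-3},{"dx":-0.122,"dy":-0.156,"dz":-0.25,"rx":0,"ry":0,"rz":-3},{"dx":-0.144,"dy":-0.182,"dz":-0.27,"rx":0,"ry":0,"rz":-3},{"dx":-0.166,"dy":-0.207,"dz":-0.285,"rx":0,"ry":0,"rz":-3},{"dx":-0.188,"dy":-0.233,"dz":-0.3,"rx":0,"ry":0,"rz":-3},{"dx":-0.21,"dy":-0.258,"dz":-0.3,"rx":0,"ry":0,"rz":-3},{"dx":-0.23,"dy":-0.277,"dz":-0.3,"rx":0,"ry":0,"rz":-3},{"dx":-0.23,"dy":-0.277,"dz":-0.3,"rx":0,"ry":0,"rz":-3},{"dx":-0.23,"dy":-0.277,"dz":-0.3,"rx":0,"ry":0,"rz":-3},{"dx":-0.23,"dy":-0.277,"dz":-0.3,"rx":0,"ry":0,"rz":-3}]'
python3 - <<'E'
from h import *
np.set_printoptions(precision=4,suppress=True)
s=sense();f=grab_frame('wrist');cv2.imwrite('pics/w4.png',cv2.resize(f[:,:,::-1],(800,600)))
for q in ['jig','grip','end_stop','lock','pointer']: print(q,[(d['conf'],w('wrist',d['centre'])) for d in find_in(q,'wrist')])
print(s['ee_pos'],s['tcp_rot'],s['joint_velocities'])
E
```

```text
clock: 4.83
ee_pos: [0.6933, 0.0493, 0.3201]
tcp_rot: [[-0.999, 0.054, 0.002], [0.054, 0.999, 0.002], [-0.002, 0.002, -1.0]]
force: [-0.9, 0.2, -0.6]
gripper_width: 0.0875
finger_force: 0.0
jig [(0.73, array([0.5617, 0.0191, 0.0114]))]
grip [(0.91, array([ 0.5443, -0.0252,  0.0737]))]
end_stop [(0.78, array([0.5621, 0.0135, 0.0122]))]
lock [(0.66, array([ 0.6803, -0.2729,  0.0201])), (0.52, array([0.5533, 0.0034, 0.0867]))]
pointer [(0.7, array([ 0.5444, -0.0252,  0.0674]))]
[0.6933 0.0493 0.3201] [[-0.9985  0.0541  0.0016]
 [ 0.0541  0.9985  0.0018]
 [-0.0015  0.0018 -1.    ]] [-1.1394 -0.0526 -0.8682  0.6012  0.0581 -0.1685  0.0561]
```

View pics/w4.png

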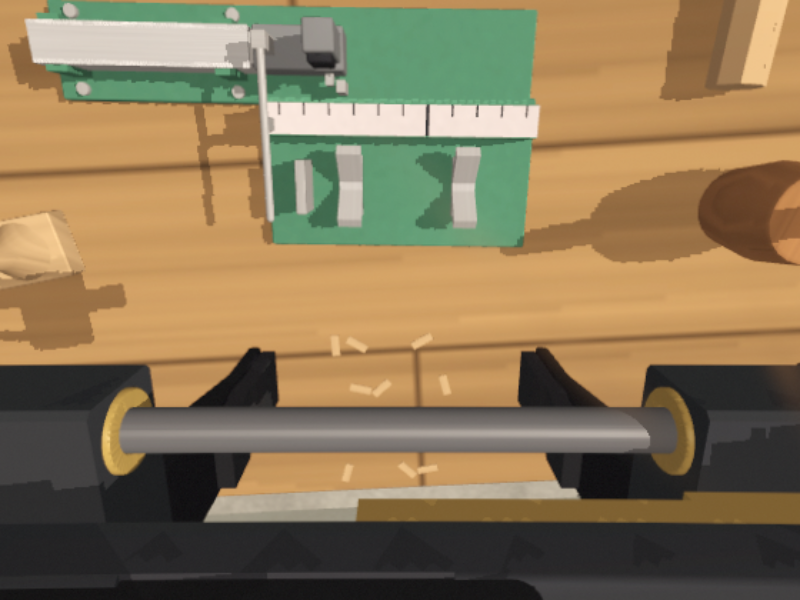

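The wrist view shows the whole jig: stop at (303,187), V-blocks at (350,187) and (465,187), long mark at (428,121), grip top at (319,36), plate corners at (523,246) and (537,10). I'll fit the jig pose to these.

Run:
```python
from h import *
from scipy.optimize import least_squares
np.set_printoptions(precision=4,suppress=True)
P=np.array([[160,100,12],[-37,100,12],[51,5,43],[71,-60,46],[139,-60,46],[71,40,46],[139,40,46],[0,-75,93],[83,-95,52],[127,-95,52],[131,-120,72]])/1000.
U=np.array([[523,246],[537,10],[428,121],[349,148],[350,225],[466,149],[464,226],[319,36],[311,161],[312,211],[270,220]])*.7
def W(p):
    c,s=np.cos(p[2]),np.sin(p[2]);return P@np.array([[c,s,0],[-s,c,0],[0,0,1]])+[p[0],p[1],0]
r=least_squares(lambda p:(w2px('wrist',W(p))-U).ravel(),[.54,.07,-.05],loss='soft_l1',x_scale=[.01,.01,.01])
print(r.x,np.degrees(r.x[2]));print(w2px('wrist',W(r.x))-U)
p=r.x;c,s=np.cos(p[2]),np.sin(p[2])
J=lambda x,y:np.array([p[0]+c*x-s*y,p[1]+s*x+c*y])
print('seat',J(.105,-.01),'grip',J(0,-.075),'stop',J(.105,-.095))
s_=sense();print(s_['ee_pos'],s_['tcp_rot'])
T=np.array(s_['tcp_rot']);print('to billet',T.T@(np.array([.4938,.3489,.018])-s_['ee_pos']))
np.save('jig.npy',p)
```

```text
[ 0.5409  0.0791 -0.0676] -3.8729352166386724
[[ 0.6106  1.2641]
 [ 5.6557 -0.1511]
 [ 0.0007 -0.2854]
 [-0.6959 -1.9208]
 [-0.5219  2.4224]
 [ 2.9499 -1.4603]
 [ 1.2685  2.7757]
 [-0.8946 -1.1588]
 [-4.6152 -0.7314]
 [-3.8012  2.5133]
 [ 0.7338  1.461 ]]
seat [0.645  0.0621] grip [0.5359 0.0043] stop [ 0.6393 -0.0227]
[0.6933 0.0492 0.3189] [[-0.9986  0.0536  0.0003]
 [ 0.0536  0.9986  0.0005]
 [-0.0002  0.0006 -1.    ]]
to billet [0.2153 0.2884 0.301 ]
```

Run:
```python
from h import *
from scipy.optimize import least_squares
np.set_printoptions(precision=4,suppress=True)
P=np.array([[160,100,12],[-37,100,12],[51,5,43],[71,-60,46],[139,-60,46],[71,40,46],[139,40,46],[0,-75,93],[105,-95,12],[131,-120,72]])/1000.
U=np.array([[523,246],[537,10],[428,121],[349,148],[350,225],[466,149],[464,226],[319,36],[312,186],[270,220]])*.7
L=[(.039,.043,(275,102),(536,105)),(.063,.043,(275,136),(536,137)),(.16,.012,(275,243),(523,246))]
def W(p,P=P):
    c,s=np.cos(p[2]),np.sin(p[2]);return P@np.array([[c,s,0],[-s,c,0],[0,0,1]])+[p[0],p[1],0]
def lr(p):
    o=[]
    for x,z,a,b in L:
        for q in(a,b):
            X=px2w('wrist',(q[0]*.7,q[1]*.7),z);c,s=np.cos(p[2]),np.sin(p[2]);o.append(((X[0]-p[0])*c+(X[1]-p[1])*s-x)*700)
    return np.array(o)
r=least_squares(lambda p:np.r_[(w2px('wrist',W(p))-U).ravel(),lr(p)],[.54,.07,-.05],loss='soft_l1',x_scale=[.01,.01,.01])
print(r.x,np.degrees(r.x[2]));print(w2px('wrist',W(r.x))-U,lr(r.x))
p=r.x;c,s=np.cos(p[2]),np.sin(p[2])
J=lambda x,y:np.array([p[0]+c*x-s*y,p[1]+s*x+c*y])
print('seat',J(.105,-.01),'grip',J(0,-.075),'stop',J(.105,-.095))
np.save('jig.npy',p)
```

```text
[ 0.5408  0.0781 -0.0643] -3.6821813056288524
[[ 0.2226  0.9644]
 [ 4.6564 -0.5463]
 [-0.7849 -0.371 ]
 [-1.4202 -1.811 ]
 [-1.0279  2.5249]
 [ 2.2339 -1.6472]
 [ 0.7697  2.6073]
 [-2.0005 -0.9673]
 [ 0.4299 -0.6142]
 [ 0.1829  1.7456]] [-0.376  -0.2348  0.9268  0.0204 -1.3243 -0.9094]
seat [0.6449 0.0613] grip [0.536  0.0032] stop [ 0.6395 -0.0235]
```

Jig pose found: origin (0.541, 0.078), yaw -3.7°. Back to the billet to grasp it.

```bash
python3 -m inch '[{"dx":0.015,"dy":0.02,"dz":0,"rx":0,"ry":0,"rz":3},{"dx":0.037,"dy":0.05,"dz":0,"rx":0,"ry":0,"rz":3},{"dx":0.06,"dy":0.08,"dz":0,"rx":0,"ry":0,"rz":3},{"dx":0.082,"dy":0.11,"dz":0,"rx":0,"ry":0,"rz":3},{"dx":0.104,"dy":0.14,"dz":0.0,"rx":0,"ry":0,"rz":3},{"dx":0.127,"dy":0.17,"dz":0.01,"rx":0,"ry":0,"rz":3},{"dx":0.149,"dy":0.2,"dz":0.02,"rx":0,"ry":0,"rz":3},{"dx":0.171,"dy":0.23,"dz":0.03,"rx":0,"ry":0,"rz":3},{"dx":0.193,"dy":0.26,"dz":0.045,"rx":0,"ry":0,"rz":3},{"dx":0.21,"dy":0.282,"dz":0.07,"rx":0,"ry":0,"rz":3},{"dx":0.2153,"dy":0.2884,"dz":0.1,"rx":0,"ry":0,"rz":3},{"dx":0.2153,"dy":0.2884,"dz":0.14,"rx":0,"ry":0,"rz":3},{"dx":0.2153,"dy":0.2884,"dz":0.18,"rx":0,"ry":0,"rz":3},{"dx":0.2153,"dy":0.2884,"dz":0.22,"rx":0,"ry":0,"rz":3},{"dx":0.2153,"dy":0.2884,"dz":0.255,"rx":0,"ry":0,"rz":3},{"dx":0.2153,"dy":0.2884,"dz":0.28,"rx":0,"ry":0,"rz":3},{"dx":0.2153,"dy":0.2884,"dz":0.295,"rx":0,"ry":0,"rz":3},{"dx":0.2153,"dy":0.2884,"dz":0.301,"rx":0,"ry":0,"rz":3},{"dx":0.2153,"dy":0.2884,"dz":0.301,"rx":0,"ry":0,"rz":3},{"dx":0.2153,"dy":0.2884,"dz":0.301,"rx":0,"ry":0,"rz":3}]'
python3 -m inch '[{"dx":0,"dy":0,"dz":0,"rx":0,"ry":0,"rz":0},{"dx":0,"dy":0,"dz":0,"rx":0,"ry":0,"rz":0},{"dx":0,"dy":0,"dz":0,"rx":0,"ry":0,"rz":0},{"dx":0,"dy":0,"dz":0,"rx":0,"ry":0,"rz":0},{"dx":0,"dy":0,"dz":0,"rx":0,"ry":0,"rz":0},{"dx":0,"dy":0,"dz":0,"rx":0,"ry":0,"rz":0},{"dx":0,"dy":0,"dz":0,"rx":0,"ry":0,"rz":0},{"dx":0,"dy":0,"dz":0,"rx":0,"ry":0,"rz":0}]' 0.03 25
python3 -c "
from h import *
s=sense();print(s['ee_pos'],np.array(s['tcp_rot']).round(4).tolist(),s['joints'])"
```

```text
clock: 6.8
ee_pos: [0.4951, 0.3485, 0.0183]
tcp_rot: [[-0.994, 0.107, 0.001], [0.107, 0.994, 0.001], [-0.001, 0.001, -1.0]]
force: [-0.4, 0.3, 0.8]
gripper_width: 0.0871
finger_force: 0.0
clock: 7.47
ee_pos: [0.4946, 0.3477, 0.0175]
tcp_rot: [[-0.994, 0.107, -0.0], [0.107, 0.994, -0.0], [0.0, -0.0, -1.0]]
force: [0.3, -1.2, 0.0]
gripper_width: 0.0417
finger_force: 0.8
[0.49458944 0.34772294 0.01752091] [[-0.9942, 0.1075, -0.0002], [0.1075, 0.9942, -0.0002], [0.0001, -0.0002, -1.0]] [-39.91520979  35.33618637   1.09303133 107.4460122   -1.04071856
  37.24069494  45.63574833]
```

```bash
python3 -m inch '[{"dx":0,"dy":0,"dz":0,"rx":0,"ry":0,"rz":0},{"dx":0,"dy":0,"dz":-0.01,"rx":0,"ry":0,"rz":0},{"dx":0,"dy":0,"dz":-0.04,"rx":0,"ry":0,"rz":0},{"dx":0,"dy":0,"dz":-0.08,"rx":0,"ry":0,"rz":0},{"dx":0,"dy":0,"dz":-0.11,"rx":0,"ry":0,"rz":0},{"dx":-0.01,"dy":-0.012,"dz":-0.12,"rx":0,"ry":0,"rz":5},{"dx":-0.024,"dy":-0.035,"dz":-0.12,"rx":0,"ry":0,"rz":11},{"dx":-0.036,"dy":-0.052,"dz":-0.12,"rx":0,"ry":0,"rz":17},{"dx":-0.048,"dy":-0.07,"dz":-0.12,"rx":0,"ry":0,"rz":23},{"dx":-0.06,"dy":-0.087,"dz":-0.12,"rx":0,"ry":0,"rz":29},{"dx":-0.072,"dy":-0.104,"dz":-0.12,"rx":0,"ry":0,"rz":35},{"dx":-0.084,"dy":-0.122,"dz":-0.12,"rx":0,"ry":0,"rz":41},{"dx":-0.097,"dy":-0.14,"dz":-0.12,"rx":0,"ry":0,"rz":47},{"dx":-0.11,"dy":-0.159,"dz":-0.12,"rx":0,"ry":0,"rz":53},{"dx":-0.123,"dy":-0.178,"dz":-0.12,"rx":0,"ry":0,"rz":59},{"dx":-0.136,"dy":-0.197,"dz":-0.12,"rx":0,"ry":0,"rz":65},{"dx":-0.149,"dy":-0.216,"dz":-0.12,"rx":0,"ry":0,"rz":71},{"dx":-0.162,"dy":-0.234,"dz":-0.12,"rx":0,"ry":0,"rz":77},{"dx":-0.173,"dy":-0.25,"dz":-0.12,"rx":0,"ry":0,"rz":83},{"dx":-0.18,"dy":-0.26,"dz":-0.12,"rx":0,"ry":0,"rz":87.5}]' 0.03 25
python3 -m inch '[{"dx":0,"dy":0,"dz":0,"rx":0,"ry":0,"rz":0},{"dx":0,"dy":0,"dz":0,"rx":0,"ry":0,"rz":0},{"dx":0,"dy":0,"dz":0,"rx":0,"ry":0,"rz":0}]'
python3 - <<'E'
from h import *
np.set_printoptions(precision=4,suppress=True)
s=sense();T=np.array(s['tcp_rot']);print(s['ee_pos'],T,s['joints'],s['force'])
f=grab_frame('wrist');cv2.imwrite('pics/w5.png',cv2.resize(f[:,:,::-1],(800,600)))
p=np.load('jig.npy');c,s_=np.cos(p[2]),np.sin(p[2]);R=np.array([[c,-s_,0],[s_,c,0],[0,0,1]])
print('tcp in jig',R.T@(np.array(s['ee_pos'])-[p[0],p[1],0]),'\n',R.T@T)
E
```

```text
clock: 9.13
ee_pos: [0.6463, 0.0674, 0.138]
tcp_rot: [[0.071, 0.997, 0.001], [0.997, -0.071, -0.001], [-0.001, 0.001, -1.0]]
force: [-0.0, -0.5, -2.4]
gripper_width: 0.0398
finger_force: 25.0
clock: 9.38
ee_pos: [0.6449, 0.0717, 0.1374]
tcp_rot: [[0.061, 0.998, -0.001], [0.998, -0.061, 0.001], [0.001, -0.001, -1.0]]
force: [0.1, 0.6, -2.5]
gripper_width: 0.0399
finger_force: 25.0
[0.6449 0.0717 0.1374] [[ 0.0606  0.9982 -0.0011]
 [ 0.9982 -0.0606  0.0015]
 [ 0.0014 -0.0012 -1.    ]] [-27.7566  31.4288  25.224   98.3762 -16.0889  53.8422   0.336 ] [ 0.0552  0.5791 -2.4656]
tcp in jig [0.1043 0.0004 0.1374] 
 [[-0.0036  1.     -0.0012]
 [ 1.      0.0036  0.0014]
 [ 0.0014 -0.0012 -1.    ]]
```

View pics/w5.png

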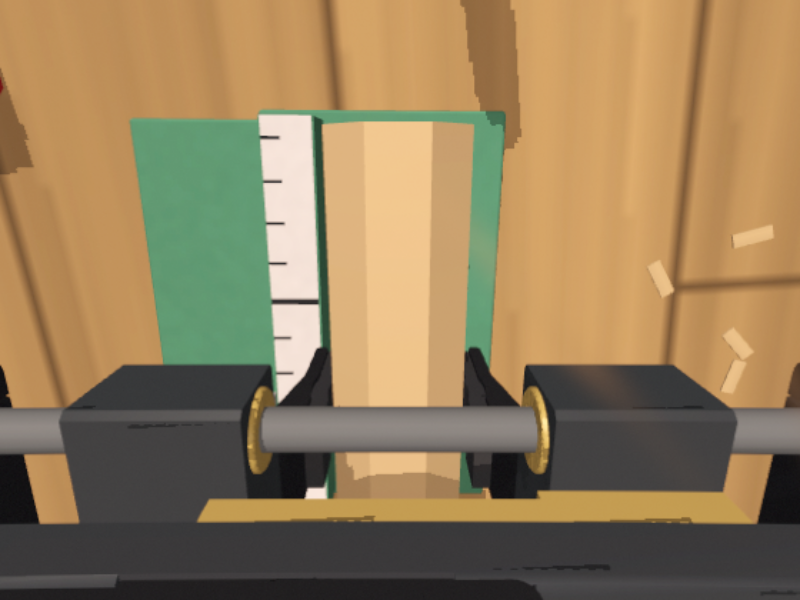

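The billet is held level above the V-blocks and runs parallel to the scale; the long mark is at (295,301). I'll check that mark against the jig fit, then lower.

```bash
python3 - <<'E'
from h import *
np.set_printoptions(precision=4,suppress=True)
p=np.load('jig.npy');c,s=np.cos(p[2]),np.sin(p[2]);R=np.array([[c,-s,0],[s,c,0],[0,0,1]])
for n,u,z in [('mark x51 y5',(296,301),.043),('scale x39 y105?',(259,115),.043),('x63',(314,117),.043),('plate 160,100',(504,121),.012),('plate -37,100',(131,120),.012),('x39',(275,390),.043)]:
    print(n,R.T@(px2w('wrist',(u[0]*.7,u[1]*.7),z)-[p[0],p[1],0]))
E
python3 -m inch '[{"dx":0,"dy":0.0005,"dz":0.02,"rx":0,"ry":0,"rz":0},{"dx":0,"dy":0.0005,"dz":0.045,"rx":0,"ry":0,"rz":0},{"dx":0,"dy":0.0005,"dz":0.062,"rx":0,"ry":0,"rz":0},{"dx":0,"dy":0.0005,"dz":0.07,"rx":0,"ry":0,"rz":0},{"dx":0,"dy":0.0005,"dz":0.07,"rx":0,"ry":0,"rz":0}]'
```

```text
mark x51 y5 [0.0516 0.0054 0.043 ]
scale x39 y105? [0.0395 0.0953 0.043 ]
x63 [0.0649 0.0946 0.043 ]
plate 160,100 [0.1595 0.0951 0.012 ]
plate -37,100 [-0.0356  0.0946  0.012 ]
x39 [ 0.0375 -0.0451  0.043 ]
clock: 9.85
ee_pos: [0.6443, 0.0713, 0.0655]
tcp_rot: [[0.062, 0.998, -0.004], [0.998, -0.062, 0.0], [-0.0, -0.004, -1.0]]
force: [-0.0, 0.1, -1.3]
gripper_width: 0.0396
finger_force: 25.0
```

```bash
python3 -m inch '[{"dx":0,"dy":0.0,"dz":0.006,"rx":0,"ry":0,"rz":0},{"dx":0,"dy":0,"dz":0.012,"rx":0,"ry":0,"rz":0},{"dx":0,"dy":0,"dz":0.017,"rx":0,"ry":0,"rz":0},{"dx":0,"dy":0,"dz":0.021,"rx":0,"ry":0,"rz":0},{"dx":0,"dy":0,"dz":0.023,"rx":0,"ry":0,"rz":0},{"dx":0,"dy":0,"dz":0.023,"rx":0,"ry":0,"rz":0},{"dx":0,"dy":0,"dz":0.023,"rx":0,"ry":0,"rz":0}]'
```

```text
clock: 10.43
ee_pos: [0.6462, 0.0699, 0.0446]
tcp_rot: [[0.064, 0.998, 0.0], [0.998, -0.064, 0.0], [0.0, 0.0, -1.0]]
force: [0.4, -0.7, -1.4]
gripper_width: 0.0395
finger_force: 25.0
```

```bash
python3 -m inch '[{"dx":-0.001,"dy":0.0,"dz":0.001,"rx":0,"ry":0,"rz":0},{"dx":-0.003,"dy":0,"dz":0.0015,"rx":0,"ry":0,"rz":0},{"dx":-0.005,"dy":0,"dz":0.0015,"rx":0,"ry":0,"rz":0},{"dx":-0.0065,"dy":0,"dz":0.0015,"rx":0,"ry":0,"rz":0},{"dx":-0.008,"dy":0,"dz":0.0015,"rx":0,"ry":0,"rz":0},{"dx":-0.008,"dy":0,"dz":0.0015,"rx":0,"ry":0,"rz":0},{"dx":-0.008,"dy":0,"dz":0.0015,"rx":0,"ry":0,"rz":0}]'
```

```text
clock: 11.02
ee_pos: [0.6457, 0.0618, 0.0431]
tcp_rot: [[0.064, 0.998, 0.0], [0.998, -0.064, 0.0], [0.0, 0.0, -1.0]]
force: [-0.3, 0.4, -1.5]
gripper_width: 0.0399
finger_force: 25.0
```

```bash
python3 -m inch '[{"dx":-0.0007,"dy":0,"dz":0.0005,"rx":0,"ry":0,"rz":0},{"dx":-0.0014,"dy":0,"dz":0.0008,"rx":0,"ry":0,"rz":0},{"dx":-0.002,"dy":0,"dz":0.0008,"rx":0,"ry":0,"rz":0},{"dx":-0.002,"dy":0,"dz":0.0008,"rx":0,"ry":0,"rz":0},{"dx":-0.002,"dy":0,"dz":0.0008,"rx":0,"ry":0,"rz":0}]'
```

```text
clock: 11.43
ee_pos: [0.6454, 0.0614, 0.0427]
tcp_rot: [[0.063, 0.998, -0.0], [0.998, -0.063, 0.002], [0.002, -0.0, -1.0]]
force: [-2.7, 4.1, 6.8]
gripper_width: 0.0401
finger_force: 25.0
```

Contact on both the V-blocks and the stop. I'll push slightly more, then release narrowly so the fingers miss the scale.

```bash
python3 -m inch '[{"dx":-0.001,"dy":0,"dz":0.0,"rx":0,"ry":0,"rz":0},{"dx":-0.001,"dy":0,"dz":0,"rx":0,"ry":0,"rz":0},{"dx":-0.001,"dy":0,"dz":0,"rx":0,"ry":0,"rz":0}]'; python3 -m inch '[{"dx":0,"dy":0,"dz":0,"rx":0,"ry":0,"rz":0},{"dx":0,"dy":0,"dz":0,"rx":0,"ry":0,"rz":0},{"dx":0,"dy":0,"dz":0,"rx":0,"ry":0,"rz":0}]' 0.05 25
python3 -m inch '[{"dx":0.0005,"dy":0,"dz":-0.01,"rx":0,"ry":0,"rz":0},{"dx":0.001,"dy":0,"dz":-0.035,"rx":0,"ry":0,"rz":0},{"dx":0.001,"dy":0,"dz":-0.07,"rx":0,"ry":0,"rz":0},{"dx":0.001,"dy":0,"dz":-0.1,"rx":0,"ry":0,"rz":0},{"dx":0.001,"dy":0,"dz":-0.1,"rx":0,"ry":0,"rz":0},{"dx":0.001,"dy":0,"dz":-0.1,"rx":0,"ry":0,"rz":0}]'
python3 - <<'E'
from h import *
np.set_printoptions(precision=4,suppress=True)
f=grab_frame('wrist');s=sense();T=np.array(s['tcp_rot'])
g=grab_frame('scene');cv2.imwrite('pics/m6.png',np.hstack([cv2.resize(f[:,:,::-1],(400,300)),cv2.resize(g[110:245,170:350][:,:,::-1],(400,300))]))
p=np.load('jig.npy');c,s_=np.cos(p[2]),np.sin(p[2]);R=np.array([[c,-s_,0],[s_,c,0],[0,0,1]])
print('tcp in jig',R.T@(np.array(s['ee_pos'])-[p[0],p[1],0]),s['ee_pos'],R.T@T)
print('to above grip',T.T@(R@np.array([0,-.075,.16])+[p[0],p[1],0]-s['ee_pos']))
E
```

```text
clock: 11.68
ee_pos: [0.6454, 0.0614, 0.0427]
tcp_rot: [[0.063, 0.998, -0.0], [0.998, -0.063, 0.003], [0.003, -0.0, -1.0]]
force: [-1.4, 4.8, 5.5]
gripper_width: 0.0398
finger_force: 25.0
clock: 11.93
ee_pos: [0.6457, 0.0578, 0.042]
tcp_rot: [[0.065, 0.998, 0.001], [0.998, -0.065, -0.001], [-0.001, 0.001, -1.0]]
force: [0.5, -1.5, -0.1]
gripper_width: 0.0481
finger_force: 0.0
clock: 12.43
ee_pos: [0.6471, 0.0594, 0.145]
tcp_rot: [[0.065, 0.998, 0.005], [0.998, -0.065, 0.001], [0.001, 0.005, -1.0]]
force: [-0.2, 0.8, -0.1]
gripper_width: 0.0502
finger_force: 0.0
tcp in jig [ 0.1059 -0.0116  0.143 ] [0.6457 0.0597 0.143 ] [[ 0.0001  1.      0.0012]
 [ 1.     -0.0001  0.0002]
 [ 0.0002  0.0012 -1.    ]]
to above grip [-0.0634 -0.1058 -0.0171]
```

View pics/m6.png

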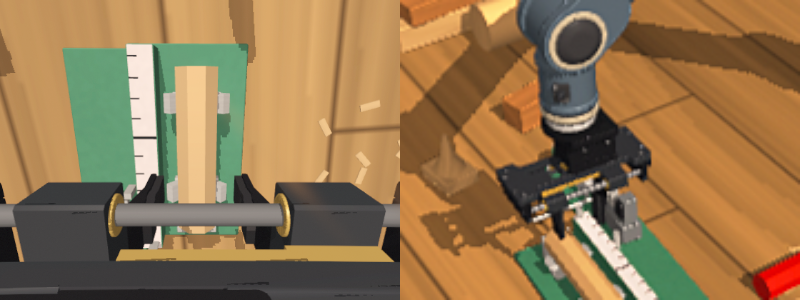

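The wrist part shows the billet lying in both V-blocks, its free end at about (196,67). I'll check that end numerically against jig y = 75 mm, then go over to the grip.

```bash
python3 - <<'E'
from h import *
np.set_printoptions(precision=4,suppress=True)
p=np.load('jig.npy');c,s=np.cos(p[2]),np.sin(p[2]);R=np.array([[c,-s,0],[s,c,0],[0,0,1]])
for u in [(187,67),(210,67),(180,230),(213,230)]: print(R.T@(px2w('wrist',(u[0]*1.4,u[1]*1.4),.065)-[p[0],p[1],0]))
E
python3 -m inch '[{"dx":-0.01,"dy":-0.02,"dz":-0.015,"rx":0,"ry":0,"rz":0},{"dx":-0.025,"dy":-0.045,"dz":-0.015,"rx":0,"ry":0,"rz":0},{"dx":-0.045,"dy":-0.075,"dz":-0.015,"rx":0,"ry":0,"rz":0},{"dx":-0.06,"dy":-0.1,"dz":-0.015,"rx":0,"ry":0,"rz":0},{"dx":-0.0634,"dy":-0.1053,"dz":-0.01,"rx":0,"ry":0,"rz":0},{"dx":-0.0634,"dy":-0.1053,"dz":-0.005,"rx":0,"ry":0,"rz":0},{"dx":-0.0634,"dy":-0.1053,"dz":-0.005,"rx":0,"ry":0,"rz":0},{"dx":-0.0634,"dy":-0.1053,"dz":-0.005,"rx":0,"ry":0,"rz":0}]' 0.06 25
python3 - <<'E'
from h import *
np.set_printoptions(precision=4,suppress=True)
s=sense();T=np.array(s['tcp_rot']);f=grab_frame('wrist');cv2.imwrite('pics/w7.png',cv2.resize(f[:,:,::-1],(800,600)))
p=np.load('jig.npy');c,s_=np.cos(p[2]),np.sin(p[2]);R=np.array([[c,-s_,0],[s_,c,0],[0,0,1]])
print('tcp in jig',R.T@(np.array(s['ee_pos'])-[p[0],p[1],0]),R.T@T)
print([R.T@(w('wrist',d['centre'])-[p[0],p[1],0]) for d in find_in('grip','wrist')])
E
```

```text
[0.0946 0.0742 0.065 ]
[0.1146 0.0742 0.065 ]
[ 0.0849 -0.089   0.065 ]
[ 0.1197 -0.089   0.065 ]
clock: 13.2
ee_pos: [0.5371, 0.0044, 0.1464]
tcp_rot: [[0.063, 0.998, -0.001], [0.998, -0.063, -0.0], [-0.0, -0.001, -1.0]]
force: [-0.5, 0.0, 0.2]
gripper_width: 0.0602
finger_force: 0.0
tcp in jig [ 0.0011 -0.0737  0.1464] [[-0.0016  1.     -0.0007]
 [ 1.      0.0016 -0.0003]
 [-0.0003 -0.0007 -1.    ]]
[array([ 0.0044, -0.0755,  0.0659])]
```

View pics/w7.png

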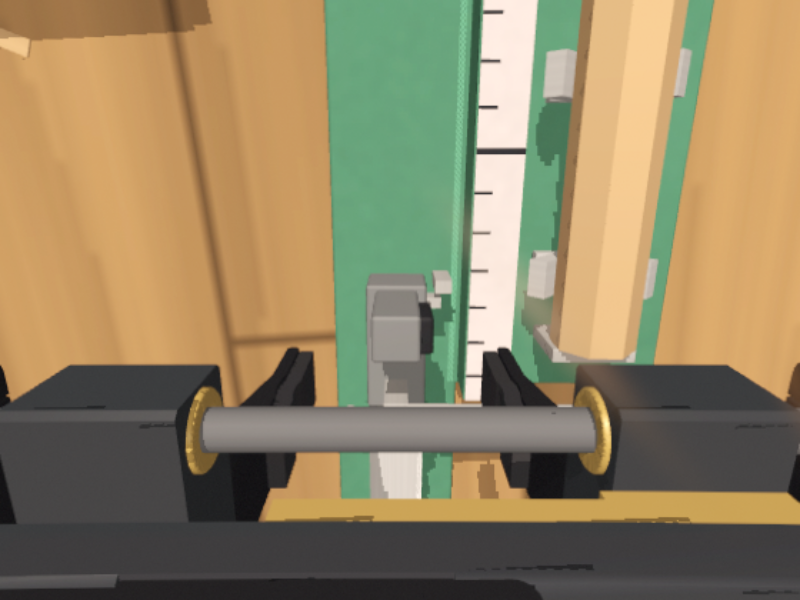

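The billet's end reads y 74.2 mm, so it is up to the stop within measuring error. The grip's top face spans (373,317)–(420,360), with the black button on its right at (426,328). I'll check its centre, then descend.

Run:
```python
from h import *
np.set_printoptions(precision=4,suppress=True)
p=np.load('jig.npy');c,s=np.cos(p[2]),np.sin(p[2]);R=np.array([[c,-s,0],[s,c,0],[0,0,1]])
for u,z in [((396,339),.093),((373,339),.093),((420,339),.093),((396,317),.093),((396,361),.093),((501,151),.043)]: print(R.T@(px2w('wrist',(u[0]*.7,u[1]*.7),z)-[p[0],p[1],0]))
print(R.T@(np.array(sense()['ee_pos'])-[p[0],p[1],0]))
```

```text
[ 0.0006 -0.0744  0.093 ]
[-0.0095 -0.0744  0.093 ]
[ 0.0111 -0.0744  0.093 ]
[ 0.0006 -0.0642  0.093 ]
[ 0.0006 -0.0849  0.093 ]
[0.052  0.0051 0.043 ]
[ 0.0014 -0.0738  0.1469]
```

```bash
python3 -m inch '[{"dx":-0.0006,"dy":-0.0003,"dz":0.02,"rx":0,"ry":0,"rz":0},{"dx":-0.0006,"dy":-0.0003,"dz":0.045,"rx":0,"ry":0,"rz":0},{"dx":-0.0006,"dy":-0.0003,"dz":0.065,"rx":0,"ry":0,"rz":0},{"dx":-0.0006,"dy":-0.0003,"dz":0.075,"rx":0,"ry":0,"rz":0},{"dx":-0.0006,"dy":-0.0003,"dz":0.078,"rx":0,"ry":0,"rz":0},{"dx":-0.0006,"dy":-0.0003,"dz":0.078,"rx":0,"ry":0,"rz":0}]'
python3 -m inch '[{"dx":0,"dy":0,"dz":0,"rx":0,"ry":0,"rz":0},{"dx":0,"dy":0,"dz":0,"rx":0,"ry":0,"rz":0},{"dx":0,"dy":0,"dz":0,"rx":0,"ry":0,"rz":0},{"dx":0,"dy":0,"dz":0,"rx":0,"ry":0,"rz":0},{"dx":0,"dy":0,"dz":0,"rx":0,"ry":0,"rz":0},{"dx":0,"dy":0,"dz":0,"rx":0,"ry":0,"rz":0},{"dx":0,"dy":0,"dz":0,"rx":0,"ry":0,"rz":0},{"dx":0,"dy":0,"dz":0,"rx":0,"ry":0,"rz":0}]' 0.015 27
python3 -c "
from h import *
s=sense();print(s['ee_pos'],np.array(s['tcp_rot']).round(4).tolist())"
```

```text
clock: 13.8
ee_pos: [0.5363, 0.003, 0.0687]
tcp_rot: [[0.064, 0.998, -0.001], [0.998, -0.064, -0.0], [-0.0, -0.001, -1.0]]
force: [-0.6, 0.3, 0.4]
gripper_width: 0.0598
finger_force: 0.0
clock: 14.47
ee_pos: [0.5361, 0.003, 0.0697]
tcp_rot: [[0.064, 0.998, -0.0], [0.998, -0.064, 0.0], [0.0, -0.0, -1.0]]
force: [-1.4, 0.5, 5.2]
gripper_width: 0.0221
finger_force: 27.0
[0.53605656 0.00301398 0.06972497] [[0.0636, 0.998, -0.0001], [0.998, -0.0636, 0.0005], [0.0005, -0.0001, -1.0]]
```

The button is in (width 22–23 mm at 27 N). Drawing the arm out.

```bash
python3 -m inch '[{"dx":0.004,"dy":0,"dz":0,"rx":0,"ry":0,"rz":0},{"dx":0.012,"dy":0,"dz":0,"rx":0,"ry":0,"rz":0},{"dx":0.022,"dy":0,"dz":0,"rx":0,"ry":0,"rz":0},{"dx":0.033,"dy":0,"dz":0,"rx":0,"ry":0,"rz":0},{"dx":0.044,"dy":0,"dz":0,"rx":0,"ry":0,"rz":0},{"dx":0.055,"dy":0,"dz":0,"rx":0,"ry":0,"rz":0},{"dx":0.066,"dy":0,"dz":0,"rx":0,"ry":0,"rz":0},{"dx":0.077,"dy":0,"dz":0,"rx":0,"ry":0,"rz":0},{"dx":0.088,"dy":0,"dz":0,"rx":0,"ry":0,"rz":0},{"dx":0.099,"dy":0,"dz":0,"rx":0,"ry":0,"rz":0},{"dx":0.109,"dy":0,"dz":0,"rx":0,"ry":0,"rz":0},{"dx":0.117,"dy":0,"dz":0,"rx":0,"ry":0,"rz":0},{"dx":0.122,"dy":0,"dz":0,"rx":0,"ry":0,"rz":0},{"dx":0.125,"dy":0,"dz":0,"rx":0,"ry":0,"rz":0},{"dx":0.125,"dy":0,"dz":0,"rx":0,"ry":0,"rz":0},{"dx":0.125,"dy":0,"dz":0,"rx":0,"ry":0,"rz":0},{"dx":0.125,"dy":0,"dz":0,"rx":0,"ry":0,"rz":0}]'
python3 - <<'E'
from h import *
np.set_printoptions(precision=4,suppress=True)
s=sense();print(s['ee_pos'],np.linalg.norm(np.array(s['ee_pos'])-[.53606,.00301,.06972]),s['force'])
f=grab_frame('wrist');g=grab_frame('scene');cv2.imwrite('pics/w8.png',np.hstack([cv2.resize(f[:,280:][:,:,::-1],(400,600)),cv2.resize(g[140:275,190:280][:,:,::-1],(400,600),interpolation=cv2.INTER_CUBIC)]))
E
```

```text
clock: 15.88
ee_pos: [0.5443, 0.1261, 0.0698]
tcp_rot: [[0.065, 0.998, 0.0], [0.998, -0.065, -0.002], [-0.002, 0.001, -1.0]]
force: [-1.2, -3.7, 6.1]
gripper_width: 0.0217
finger_force: 27.0
[0.5443 0.1261 0.0698] 0.12337112844537798 [-1.1691 -3.7288  6.0938]
```

View pics/w8.png

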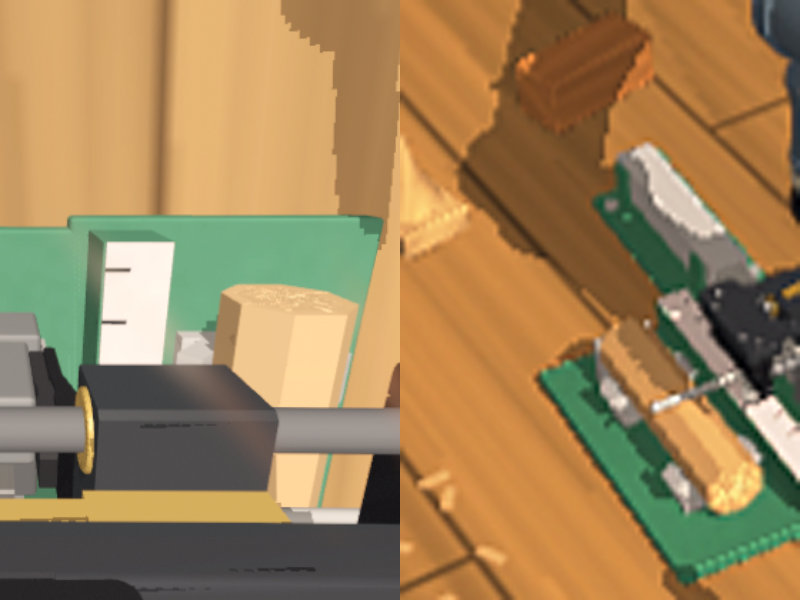

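The arm is drawn out, the rod crosses over the seated billet at scene crop (690,392), and the billet is still in the V-blocks. TCP travel reads about 123.4 mm, so I'll average readings and check the rod and pointer in the images.

Run:
```python
from h import *
np.set_printoptions(precision=4,suppress=True)
p=np.load('jig.npy');c,s=np.cos(p[2]),np.sin(p[2]);R=np.array([[c,-s,0],[s,c,0],[0,0,1]])
E=[]
for i in range(14): grab_frame('scene');E.append(sense()['ee_pos'])
E=np.array(E);J=(E-[p[0],p[1],0])@R;print(J.mean(0),J.std(0),'home',R.T@(np.array([.53606,.00301,.0697])-[p[0],p[1],0]))
print('rod end',R.T@(px2w('scene',(247.4,231.8),.072)-[p[0],p[1],0]),'exp .131,.005')
print('grip',[R.T@(w('scene',d['centre'])-[p[0],p[1],0]) for d in find_in('pointer','scene')])
q=[(R@np.array(v)+[p[0],p[1],0]) for v in [(.131,.005,.072),(.051,.005,.043),(.105,.075,.065)]];print(w2px('scene',q))
s=sense();print(s['finger_force'],s['gripper_width'])
```

```text
[0.0004 0.0481 0.0698] [0. 0. 0.] home [ 0.0001 -0.0752  0.0697]
rod end [0.1252 0.0029 0.072 ] exp .131,.005
grip [array([0.0108, 0.0293, 0.0496])]
[[245.9962 232.8679]
 [269.6857 230.7176]
 [264.5096 245.4311]]
26.99344778048351 0.021965079564527666
```

```bash
python3 -m inch '[{"dx":0.001,"dy":0,"dz":0,"rx":0,"ry":0,"rz":0},{"dx":0.0017,"dy":0,"dz":0,"rx":0,"ry":0,"rz":0},{"dx":0.0017,"dy":0,"dz":0,"rx":0,"ry":0,"rz":0},{"dx":0.0017,"dy":0,"dz":0,"rx":0,"ry":0,"rz":0},{"dx":0.0017,"dy":0,"dz":0,"rx":0,"ry":0,"rz":0},{"dx":0.0017,"dy":0,"dz":0,"rx":0,"ry":0,"rz":0}]'
python3 - <<'E'
from h import *
np.set_printoptions(precision=4,suppress=True)
p=np.load('jig.npy');c,s=np.cos(p[2]),np.sin(p[2]);R=np.array([[c,-s,0],[s,c,0],[0,0,1]])
for i in range(3): f=grab_frame('wrist');s=sense();print(R.T@(np.array(s['ee_pos'])-[p[0],p[1],0]),s['finger_force'],s['gripper_width'],s['force'])
t=grab_frame('top');g=grab_frame('scene')
cv2.imwrite('pics/m9.png',np.hstack([cv2.resize(f[290:420,150:410][:,:,::-1],(400,300)),cv2.resize(g[200:260,220:300][:,:,::-1],(400,300),interpolation=cv2.INTER_CUBIC)]))
E
```

```text
clock: 17.23
ee_pos: [0.5444, 0.1275, 0.0698]
tcp_rot: [[0.065, 0.998, 0.0], [0.998, -0.065, -0.002], [-0.002, 0.001, -1.0]]
force: [-0.8, -4.8, 6.5]
gripper_width: 0.0217
finger_force: 27.0
[0.0004 0.0496 0.0697] 26.993420606884648 0.021906242984115875 [-0.0658 -4.4797  6.3457]
[0.0004 0.0496 0.0697] 26.993481213722006 0.021333585731840837 [-1.3336 -4.3844  6.2127]
[0.0004 0.0496 0.0697] 26.99363227046355 0.022052481414009336 [-2.033  -4.1266  6.8241]
```

View pics/m9.png

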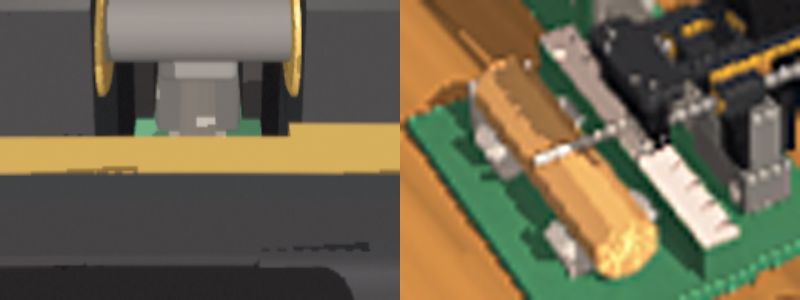

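The scene view shows the billet seated, and the rod crosses it level with the long mark. Travel is 124.8 mm with the button squeezed at 27 N.

```bash
python3 -c "
from station import *
print(close_job())"
```

```text
the job is handed in; nothing more can be done
None
```

I handed the job in with the billet seated in the V-blocks against the stop and released, and the gauge arm held with its button squeezed at 27 N. The arm is drawn out 124.8 mm by the robot's own reading; the gripper hid the pointer, so I could not read it directly on the scale.

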